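# Slide the loaded kit tray up onto the packing dock

### The job

Raise the leading end of the blue kit tray just over the step and slide the tray from the wooden stand onto the aluminium deck of the dock, never carrying it clear of both, and set that end down gently, neither dropping nor forcing it. Then push the tray home until it presses firmly but gently into the black buffer, and leave it flat on the deck, filter and parts box still standing in it. Leave the mug alone.

Things in the scene. Friction and masses are not known exactly. Their poses are not given: they have to be found in the camera images.
- tray: Blue sheet-metal tray, flat underside, 150 (x) x 200 (y) mm, 4 mm sheet, rim 14 mm high, with a bow handle over each short end; about 0.7 kg with its load. Origin: centre of its underside, z up, +y towards the dock. At the start it lies flat on the stand.
- filter: White and blue oil filter can, 68 mm across, 84 mm high, loose, standing in the tray; origin at the centre of its underside, z up.
- plug_box: White and blue slim parts box, 24 x 26 x 85 mm, loose, standing upright in the tray beside the filter; origin near the centre of its underside, z up.
- stand: Fixed wooden stand, 200 (x) x 260 (y) mm, level top 30 mm above the bench; origin under its centre on the bench, axes within 3 degrees of the dock's. A gap of 10 to 30 mm parts it from the dock.
- dock: Fixed dock, origin under its centre at bench height; +y is the way the tray is slid. Its aluminium deck, x -90..+90, y -135..+135 mm, is jacked to a height that differs each time and is not measured: top 34 to 54 mm above the bench, 4 to 24 mm above the stand. The deck does not give. A fixed grey wall 70 mm high stands behind the buffer, inner face at y = +147 mm.
- buffer: Black rubber-faced bar, 120 mm wide, 24 mm high, on the dock's far end; gives along dock +y by up to 10 mm, about 2.5 N per mm. Origin: middle of the face that meets the tray's end, 120 mm in dock +y and 54 mm above the bench when not pressed.
- mug: Yellow mug with pens and scissors in it, 86 x 123 x 159 mm, loose bystander at the back of the bench; origin at its underside.
- far_bar (a point): Middle of the tray's leading (dock side) handle bar: round steel, 10 mm thick, along tray x, straight and free 43 mm either side, 58 mm above the tray's underside, +92 mm from its origin in tray y.
- near_bar (a point): Middle of the tray's trailing handle bar: round steel, 10 mm thick, along tray x, straight and free 43 mm either side, 58 mm above the tray's underside, -92 mm from its origin in tray y.
- step (a point): Middle of the deck's near edge (yellow line), dock y = -135 mm, given at the stand's height (30 mm above the bench), not at the deck's unknown height; axes as the dock's.

How it is judged:
On the way, in this order (a step that is already met when the one before it is completed fails the run):
1. The tray's leading end is over the deck and the tray rests on the dock, still well short of the buffer (y of tray in the frame of dock between -0.22 and 0 m and contact force between tray and dock above 1 N), for 0.2 s.
2. The tray presses into the buffer with at least 2.5 N (contact force between tray and buffer above 2.5 N), for 0.1 s.
At the end, for the whole second after the job is handed in: The tray is released, at rest, flat (0.03 rad) on the deck and off the stand, its far end within 4 mm of the unpressed buffer face or pressed into it, within 35 mm of the deck centre line and 0.12 rad of its direction; filter and parts box stand upright (0.08 rad) in the tray (y of tray in the frame of dock above 0.016 m and x of tray in the frame of dock between -0.035 and 0.035 m and z of tray in the frame of dock between 0.031 and 0.057 m and angle between the y axis of tray and the y axis of dock, either way round below 0.12 rad and angle between tray's own z axis and vertical below 0.03 rad and angle between each of filter, plug_box's own z axis and vertical below 0.08 rad and z of each of filter, plug_box in the frame of tray below 0.012 m and horizontal distance between each of filter, plug_box and tray below 0.09 m and contact force between tray and stand below 0.05 N and contact force between tray and the fingers below 0.05 N and linear speed of tray below 0.01 m/s); the robot touches nothing.
It fails at once if the tray is lifted clear of both the stand and the dock (contact force between tray and stand below 0.01 N and contact force between tray and dock below 0.01 N and distance of tray from where it was at the start of the episode above 0.005 m).
It fails at once if the tray is forced against the dock's step, deck or buffer with more than 30 N (its own weight counted in) (contact force between tray and dock above 30 N).
It fails at once if an end of the tray is let fall or jerked up (the tray turns faster than 1.0 rad/s) (angular speed of tray above 1 rad/s).
It fails at once if the filter or the parts box is tipped over (angle between any of filter, plug_box's own z axis and vertical above 0.5 rad).
It fails at once if the mug is shifted by more than 30 mm (distance of mug from where it was at the start of the episode above 0.03 m).
It also fails if it takes over 72 s, if anything falls off the work surface, if the arm or the gripper's body presses on something with over 40 N, if the wrist force passes 120 N, or if a joint passes its speed limit or range.

### The arm

A 7-joint arm with a two-finger parallel gripper is mounted at the origin on a cart in front of the work surface, level with it; the furniture and walls round the work are solid. World frame = base frame: x ahead of the robot, y to its left, z up, the work surface at z = 0. Lengths are in m, angles in rad, forces in N, time in s.
With the tool pointing down it reaches from about 0.4 to 0.875 m from the base axis. Payload 19.3 kg.
Tool frame: the origin (TCP) lies midway between the tips of the shut fingers; the grasp point (between the pads) lies 19 mm behind it; z points along the fingers, y is the line along which they close (so a half turn about z gives the same grasp; the last joint's range is limited). The gripper opens to 85 mm and grips with 20 to 120 N. Pads are 22 mm wide; open, the fingers measure 114 mm over their backs; the gripper's body (76 mm by 85 mm) begins 54 mm behind the grasp point. The pads swing forward as they close: fully open they stand 13 mm farther back than shut.
Start: joints at [1.221, 0.521, -0.036, 1.599, 0.021, 1.021, -0.113], TCP at [0.173, -0.601, 0.231] pointing down, gripper open.
Joint ranges: [-2.91, 2.91], [-0.3, 2.13], [-1.5, 1.42], [0.17, 2.43], [-1.26, 4.41], [0.16, 1.93], [-2.52, 2.52]. Speed limits (rad/s): [1.89, 1.89, 2.39, 2.39, 3.01, 3.01, 3.01].

### API

Orientations are given as [roll, pitch, yaw] about the fixed x, y, z axes, in that order (R = Rz(yaw) Ry(pitch) Rx(roll)).
In Python, from workcell import bot, monitor, order, grab_frame, calibration gives the robot as it stands (bot), with the cameras as plain functions, the readings (monitor) and the job (order).
- The arm moves only by the shell command python3 nudge.py [FORCE], which reads ROWS from standard input. ROWS is one flat JSON list of numbers that holds 1 to 5 rows one after another, with no inner brackets; each row has 7 numbers: the finger opening in m, then dx, dy, dz in parts of the range, where 1.0 means 0.75 m, then a rotation vector rx, ry, rz in normalised numbers (1 is 2 rad); each row is the pose to reach, as a shift and turn from the pose commanded when the command began, along the tool's axes at that moment; what a row does not reach only later rows make up. A row lasts 1/8 s, in which the tool goes at most 0.0625 m and 0.188 rad, less where a joint would pass 70% of its speed; a pose out of reach is approached as far as the arm can. The fingers move at their own pace and stop on an object; FORCE is the grip in N (left out, the last holds). Time passes only in rows, so rows that do not move let the fingers close. It prints the time, the measured TCP pose, the force, the opening and the grip force at its end. Input that does not fit is refused with a message, and nothing moves.
- monitor.observe(): the state, without advancing time (a new reading comes with each control period).
- grab_frame(name): name is "scene" or "side" or "wrist"; returns the picture (384x512x3 uint8, blue, green, red); there is no depth.
- calibration(name): a dict with "vfov" (degrees; the focal length in pixels is half the picture's height over the tangent of half this angle, whatever the lens; pixels are square), "cx", "cy" (the principal point, pixels), "eye" and "attitude" of the camera in the world. Camera axes: x right, y down, z forward; pixel columns grow to the right and rows downward; lengths in m; the calibration is good to about 2 mm. A picture is of the moment at which its call begins: read the wrist's pose just before it. calibration takes no time and is no camera call; for the wrist camera it gives the pose at the moment of the call.
- order.job_done(): hands the job in; it is judged then, once.
The state is a dict: "clock": time; "qpos": joint angles; "qd": joint speeds; "joint_efforts": joint torques, N m; "position": TCP position; "tool_rot": TCP orientation; "force": force on the tool from outside, world axes, zero at the start; "moment": the same for the moment, N m; "grip_width": finger opening in m; "finger_force": force on a finger pad.
Only numpy, scipy, OpenCV 4.12 (cv2) and the standard library are available. Lean on these libraries where they do the work, as an engineer would, in place of code of your own. Each camera call takes 0.05 s, during which the arm holds its last target. There are 200 camera calls.

## Working session

There is one attempt and no reset: what is moved stays moved. The work goes in short steps, Python scripts to look and compute and a shell command to move; the robot and the scene stay as the last step left them, time stands still between calls to the robot, and variables do not carry over. Pictures are saved under pics/ and viewed, at most 10 in all, crops included, and the job is handed in when it is done.

```bash
ls; mkdir -p pics
python3 - <<'E'
from workcell import bot, monitor, order, grab_frame, calibration
import cv2,json
s=monitor.observe();print(s)
for n in("scene","side","wrist"):
    print(n,calibration(n)); cv2.imwrite(f"pics/{n}0.png",grab_frame(n))
E
```

```text
nudge.py
pics
workcell.py
{'clock': 0.0, 'qpos': array([ 1.22077115,  0.52201964, -0.03633995,  1.6000019 ,  0.02118028,
        1.02111458, -0.1127942 ]), 'qd': array([-0.00101032, -0.00352593, -0.00030481,  0.00065578,  0.00150474,
       -0.00040475,  0.0006491 ]), 'joint_efforts': array([ 1.02640694e-03, -9.27103329e+01,  1.98087864e+00, -3.69942105e+01,
        1.80199445e-02,  7.98843219e-03, -1.12868117e-04]), 'position': array([ 0.17249851, -0.60036646,  0.23072427]), 'tool_rot': array([-3.14043487e+00,  6.04771376e-05,  2.79821499e-01]), 'force': array([ 0.8282195 , -0.51302754, -0.00403949]), 'moment': array([ 0.05307493,  0.0652436 , -0.00534486]), 'finger_force': 0.0, 'grip_width': 0.08539240619612762}
scene {'vfov': 57.86132400917659, 'cx': 260.36389113835503, 'cy': 192.29373454960543, 'eye': array([ 0.12862505, -0.54056958,  0.52999283]), 'attitude': array([-2.09607633, -0.01621872, -0.65240263])}
side {'vfov': 52.892700710732804, 'cx': 253.14968810600038, 'cy': 187.92197175428754, 'eye': array([0.21302655, 0.74605507, 0.76871466]), 'attitude': array([-2.29219369, -0.0211407 , -2.58781955])}
wrist {'vfov': 67.09278902879065, 'cx': 258.7640355452273, 'cy': 191.0609009739903, 'eye': array([ 0.24637812, -0.57922181,  0.3722587 ]), 'attitude': array([ 2.83399368e+00,  1.33917496e-03, -1.29126488e+00])}
```

View pics/scene0.png

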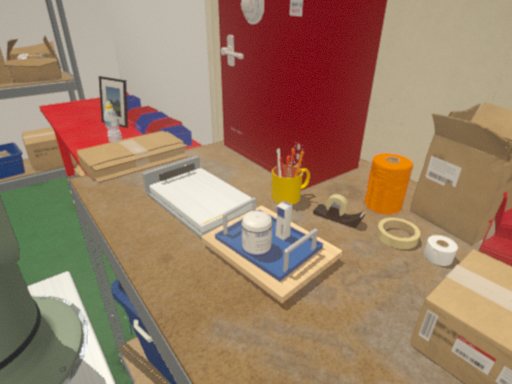

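View pics/side0.png

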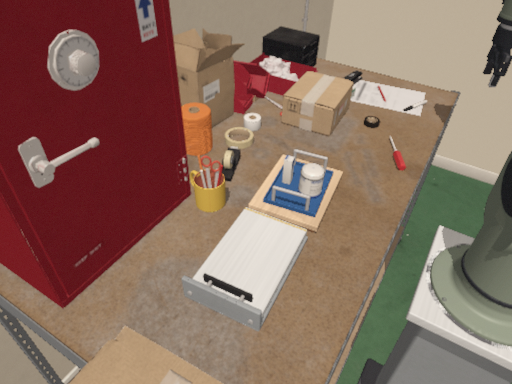

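The scene picture shows the tray on its stand around (268,243), the dock at (200,190), and the mug at (290,180). In the side picture the tray is at (300,185), the dock deck at (250,260), the buffer at (228,287), and the mug at (210,190). I'll enlarge both to read off corners.

Run:
```python
import cv2
a=cv2.imread("pics/scene0.png")[150:300,140:345];b=cv2.imread("pics/side0.png")[145:325,180:350]
def g(i,x0,y0,k,n):
    i=cv2.resize(i,None,fx=k,fy=k,interpolation=cv2.INTER_CUBIC)
    for t in range(0,i.shape[1],20*k): cv2.putText(i,str(x0+t//k),(t,9),0,.35,(0,0,255),1);i[:14,t]=255
    for t in range(0,i.shape[0],20*k): cv2.putText(i,str(y0+t//k),(0,t+4),0,.35,(0,0,255),1)
    cv2.imwrite(n,i)
g(a,140,150,3.9 and 3,"pics/x.png") if 0 else None
a=cv2.imread("pics/scene0.png")[150:300,145:345]; g(a,145,150,4,"pics/sc.png")
b=cv2.imread("pics/side0.png")[145:325,180:350]; g(b[:,:],180,145,3,"pics/si.png")
```

```text
(no output)
```

View pics/sc.png

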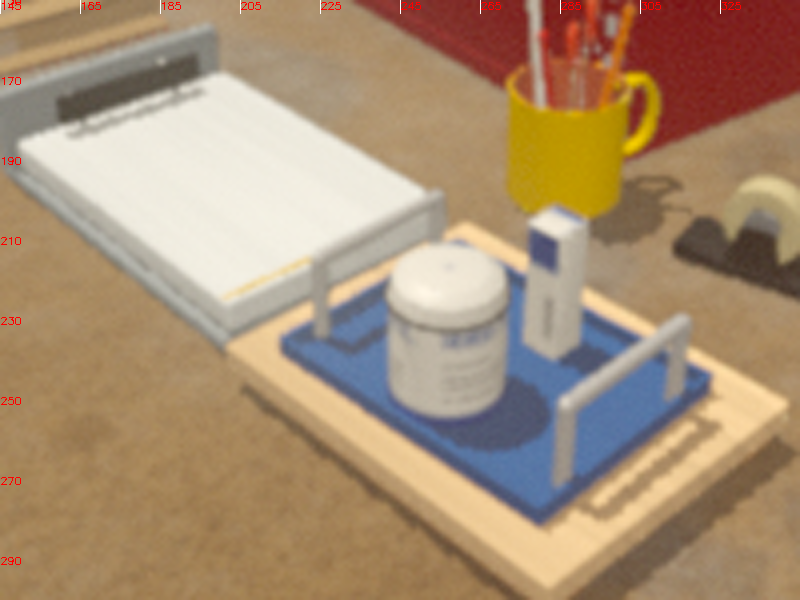

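View pics/si.png

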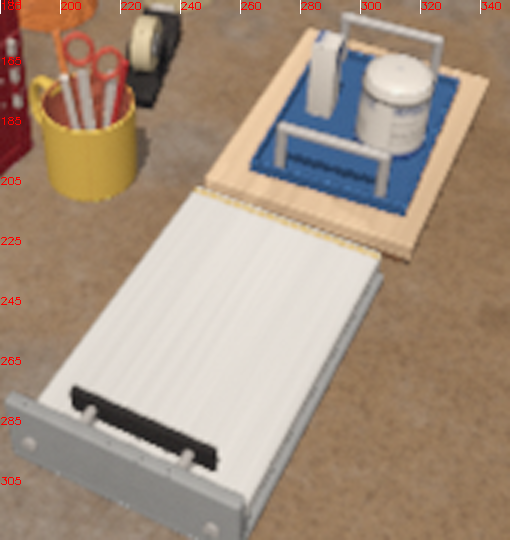

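The enlarged crops show these points (scene pixel, then side pixel):
- **Far bar ends:** (224.8,214.5) and (253.5,199), then (308.7,197) and (274,187.3).
- **Near bar ends:** (286.5,250) and (316,230.3), then (326,159.3) and (295,151).
- **Deck near-left corner:** (200,226.3), then (307,230.7).

Next I triangulate them.

```bash
cat > h.py <<'E'
import numpy as np
from scipy.spatial.transform import Rotation as R
from workcell import bot, monitor, order, grab_frame, calibration
def ray(c,u,v):
    f=192/np.tan(np.radians(c["vfov"])/2)
    d=R.from_euler("xyz",c["attitude"]).apply([(u-c["cx"])/f,(v-c["cy"])/f,1]); return np.array(c["eye"]),d/np.linalg.norm(d)
def tri(*rs):
    A=sum(np.eye(3)-np.outer(d,d) for e,d in rs); b=sum((np.eye(3)-np.outer(d,d))@e for e,d in rs)
    p=np.linalg.solve(A,b); return p,max(np.linalg.norm(np.cross(p-e,d)) for e,d in rs)
def atz(r,z): e,d=r; return e+d*(z-e[2])/d[2]
E
python3 - <<'E'
from h import *
np.set_printoptions(precision=4,suppress=True)
S=calibration("scene");D=calibration("side")
P={}
for n,a,b in [("farL",(224.8,214.5),(308.7,197)),("farR",(253.5,199),(274,187.3)),("nearL",(286.5,250),(326,159.3)),("nearR",(316,230.3),(295,151)),
 ("deckNL",(200,226.3),(307,230.7)),("standNL",(282,297.5),(342.7,171.7)),("standNR",(342.5,250.8),(283.3,155)),("standFL",(202.5,237),(316.7,230)),("standFR",(261.3,205.5),(249,205))]:
    p,e=tri(ray(S,*a),ray(D,*b)); P[n]=p; print(n,p,round(e,4))
for n,c,uv in [("deckFL",S,(149.5,185.8)),("deckFR",S,(199.5,168.3)),("deckNR",D,(246.7,208.3)),("deckNL",D,(307,230.7))]: print(n,atz(ray(c,*uv),P["deckNL"][2]))
for a,b in [("farL","farR"),("nearL","nearR"),("standNL","standNR"),("standFL","standFR"),("standNL","standFL"),("standNR","standFR")]:
    d=P[b]-P[a]; print(a,b,np.linalg.norm(d),np.degrees(np.arctan2(d[1],d[0])))
print((P["farL"]+P["farR"])/2,(P["nearL"]+P["nearR"])/2)
E
```

```text
farL [0.4693 0.0291 0.0869] 0.0015
farR [0.5637 0.0458 0.087 ] 0.0007
nearL [ 0.499  -0.1494  0.0865] 0.0027
nearR [ 0.5945 -0.1368  0.0859] 0.0023
deckNL [0.4366 0.0915 0.0324] 0.0004
standNL [ 0.453  -0.1962  0.0263] 0.0008
standNR [ 0.6496 -0.1731  0.0265] 0.0026
standFL [0.4234 0.0634 0.0207] 0.004
standFR [0.6182 0.0854 0.0264] 0.0023
deckFL [0.4164 0.3564 0.0324]
deckFR [0.5908 0.3742 0.0324]
deckNR [0.6107 0.1067 0.0324]
deckNL [0.4362 0.0917 0.0324]
farL farR 0.09583820844016565 10.013381959058773
nearL nearR 0.09635012454126864 7.501999757813953
standNL standNR 0.19795797412942476 6.706106612942963
standFL standFR 0.19616044692735435 6.4634713390922185
standNL standFL 0.2612981739214259 96.50642214968303
standNR standFR 0.2604077810942653 96.91971500740702
[0.5165 0.0375 0.0869] [ 0.5468 -0.1431  0.0862]
```

Careful with the scale: shifts go in shares of 0.75 m and turns go in shares of 2 rad. That gives: -0.173 m / 0.75 = -0.2307, 0.169 m / 0.75 = 0.2253.

```bash
echo '[0.085, 0.0453, -0.0467, -0.0053, 0, 0, 0, 0.085, 0.0907, -0.092, -0.0107, 0, 0, 0, 0.085, 0.1347, -0.1387, -0.016, 0, 0, 0, 0.085, 0.18, -0.184, -0.0213, 0, 0, 0, 0.085, 0.2253, -0.2307, -0.0267, 0, 0, 0]' | python3 nudge.py
echo '[0.06, 0.0453, -0.0467, 0, 0, 0, 0, 0.06, 0.0907, -0.092, 0, 0, 0, 0, 0.06, 0.1347, -0.1387, 0, 0, 0, 0, 0.06, 0.18, -0.184, 0, 0, 0, 0, 0.06, 0.2253, -0.2307, 0, 0, 0, 0]' | python3 nudge.py
echo '[0.03, 0.0227, -0.0227, 0, 0, 0, 0.02, 0.03, 0.06, -0.0533, 0, 0, 0, 0.04, 0.03, 0.0933, -0.1, 0, 0, 0, 0.06, 0.03, 0.0933, -0.1, 0, 0, 0, 0.06, 0.03, 0.0933, -0.1, 0, 0, 0, 0.06]' | python3 nudge.py
cat > snap.py <<'E'
import sys,cv2,pickle
from h import *
n=sys.argv[1]; c=calibration("wrist"); i=grab_frame("wrist"); pickle.dump(c,open(f"pics/{n}.pkl","wb")); cv2.imwrite(f"pics/{n}.png",i)
k=2 if len(sys.argv)<3 else 1
j=cv2.resize(i,(768,576),interpolation=cv2.INTER_CUBIC)
for t in range(0,512,32): j[:10,int(t*1.5)]=255; cv2.putText(j,str(t),(int(t*1.5),18),0,.3,(0,0,255))
for t in range(0,384,32): j[int(t*1.5),:10]=255; cv2.putText(j,str(t),(10,int(t*1.5)+3),0,.3,(0,0,255))
cv2.imwrite(f"pics/{n}g.png",j)
E
python3 snap.py w1
echo '[0.03, 0.04, -0.048, 0, 0, 0, 0, 0.03, 0.08, -0.096, 0, 0, 0, 0, 0.03, 0.116, -0.1453, 0, 0, 0, 0, 0.03, 0.116, -0.1453, 0, 0, 0, 0, 0.03, 0.116, -0.1453, 0, 0, 0, 0]' | python3 nudge.py
python3 snap.py w2
```

```text
clock: 2.7
position: [0.5167, 0.0368, 0.2511]
tool_rot: [3.141, 0.001, 0.159]
force: [-0.4, -0.7, 0.3]
grip_width: 0.0298
finger_force: 0.0
```

View pics/w1g.png

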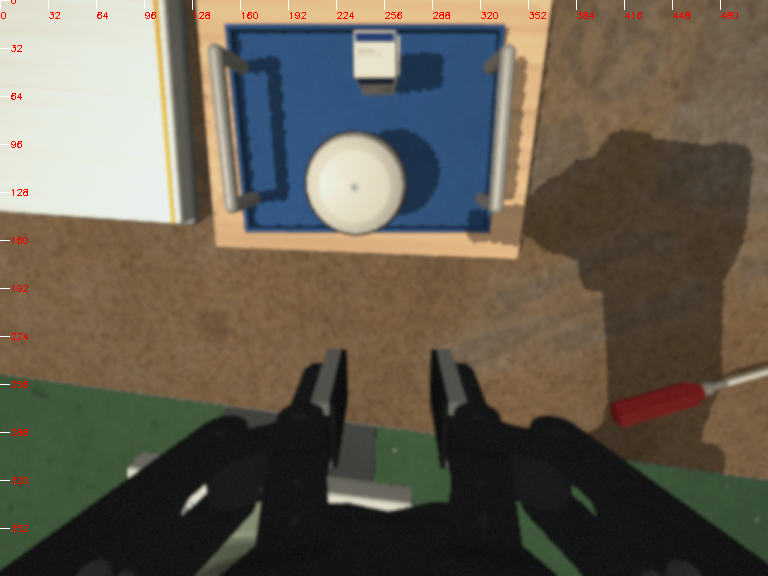

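View pics/w2g.png

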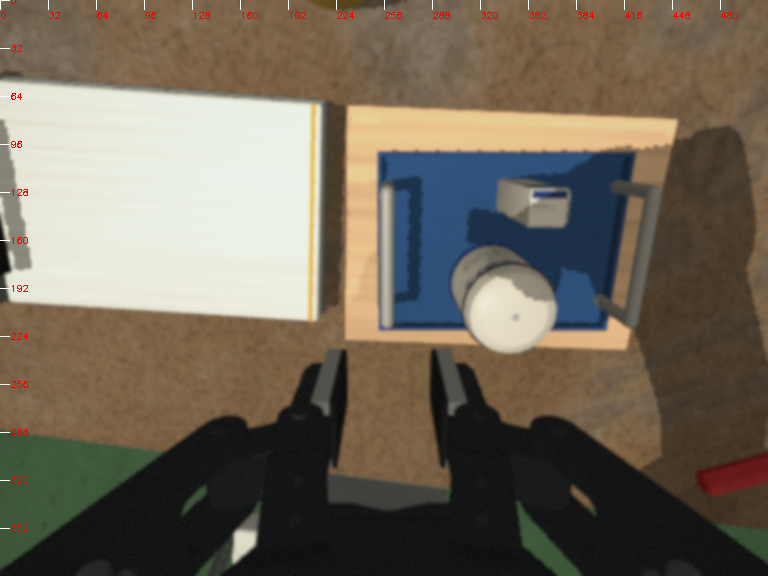

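The wrist pictures, in half-scale pixels, give:
- **Far bar:** w1 (143,32)–(155,139), w2 (259,124)–(259,217).
- **Deck near corner:** w1 (118,148), w2 (212,213).
- **Filter top:** w1 (237,123), w2 (340,207).

The fingers are open and clear.

Run:
```python
from h import *
import pickle
np.set_printoptions(precision=4,suppress=True)
S=calibration("scene");D=calibration("side")
A,B=[pickle.load(open(f"pics/{n}.pkl","rb")) for n in("w1","w2")]
P={}
for n,*o in [("farL",(A,155.3,138.7),(B,258.7,216.7),(S,224.8,214.5),(D,308.7,197)),("farR",(A,143.3,32),(B,258.7,124),(S,253.5,199),(D,274,187.3)),
("nearL",(A,330,138.7),(B,420.7,214.7),(S,286.5,250),(D,326,159.3)),("nearR",(A,338.7,33.3),(B,436.7,126.7),(S,316,230.3),(D,295,151)),
("filt",(A,236.7,123.3),(B,342,207)),("plug",(A,250.7,36),(B,366,138)),
("deckNL",(A,118,148),(B,212,213.3),(S,200,226.3),(D,307,230.7)),("deckNR",(B,214.7,68),(D,246.7,208.3)),
("standNL",(A,345,172),(B,418.7,232.7),(S,282,297.5),(D,342.7,171.7)),("standFL",(A,145,164),(B,230,226),(S,202.5,237),(D,316.7,230)),("standFR",(B,231,70.7),(S,261.3,205.5),(D,249,205))]:
    rs=[ray(*x) for x in o]; p,e=tri(*rs); P[n]=p; print(n,p,round(e,4),"wrist only",tri(*rs[:2])[0])
for z in(.036,.046): print(z,*[atz(ray(*x),z) for x in((B,212,213.3),(B,214.7,68),(B,8,200.7),(B,0,54))])
for a,b in[("farL","farR"),("nearL","nearR"),("standFL","standFR"),("standNL","standFL")]:
    d=P[b]-P[a]; print(a,b,np.linalg.norm(d),np.arctan2(d[1],d[0]))
print((P["farL"]+P["farR"])/2,(P["nearL"]+P["nearR"])/2)
```

```text
farL [0.4682 0.029  0.0877] 0.0022 wrist only [0.4677 0.0288 0.0893]
farR [0.5658 0.0457 0.0862] 0.0025 wrist only [0.5673 0.0456 0.0857]
nearL [ 0.498  -0.1507  0.0875] 0.0033 wrist only [ 0.4976 -0.1513  0.0883]
nearR [ 0.5946 -0.1369  0.086 ] 0.0024 wrist only [ 0.5944 -0.1364  0.0878]
filt [ 0.4992 -0.0542  0.1077] 0.0005 wrist only [ 0.4992 -0.0542  0.1077]
plug [ 0.5738 -0.0565  0.1167] 0.0002 wrist only [ 0.5738 -0.0565  0.1167]
deckNL [0.4376 0.0907 0.032 ] 0.003 wrist only [0.4421 0.0872 0.0428]
deckNR [0.6158 0.1038 0.028 ] 0.0028 wrist only [0.6158 0.1038 0.028 ]
standNL [ 0.4528 -0.1967  0.0268] 0.0013 wrist only [ 0.4541 -0.195   0.0314]
standFL [0.4216 0.0625 0.0221] 0.005 wrist only [0.421  0.0617 0.0245]
standFR [0.6184 0.0857 0.0263] 0.0024 wrist only [0.6192 0.0854 0.0279]
0.036 [0.4403 0.0874 0.036 ] [0.6178 0.1038 0.036 ] [0.4159 0.3524 0.036 ] [0.5943 0.3435 0.036 ]
0.046 [0.4446 0.0863 0.046 ] [0.6171 0.1022 0.046 ] [0.4209 0.3439 0.046 ] [0.5942 0.3352 0.046 ]
farL farR 0.09899859014434925 0.16916961571143008
nearL nearR 0.09752232924192629 0.14193030970224524
standFL standFR 0.19821870977790515 0.11767383551011423
standNL standFL 0.2611334871573503 1.69082603119815
[0.517  0.0374 0.087 ] [ 0.5463 -0.1438  0.0868]
```

Converted, 0.183 m / 0.75 = 0.244, 0.17 m / 0.75 = 0.2267.

```bash
echo '[0.03, 0, 0, 0.0667, 0, 0, 0, 0.03, 0, 0, 0.1333, 0, 0, 0, 0.03, 0, 0, 0.2, 0, 0, 0, 0.03, 0, 0, 0.2267, 0, 0, 0, 0.03, 0, 0, 0.244, 0, 0, 0]' | python3 nudge.py 40
echo '[0.0, 0, 0, 0, 0, 0, 0, 0.0, 0, 0, 0, 0, 0, 0, 0.0, 0, 0, 0, 0, 0, 0, 0.0, 0, 0, 0, 0, 0, 0, 0, 0, 0, 0, 0, 0, 0]' | python3 nudge.py 40
```

```text
clock: 3.38
position: [0.5166, 0.0367, 0.0675]
tool_rot: [3.141, 0.001, 0.158]
force: [-0.3, 0.5, -0.3]
grip_width: 0.0298
finger_force: 0.0
clock: 4.0
position: [0.5171, 0.0379, 0.0685]
tool_rot: [3.141, -0.0, 0.16]
force: [-0.6, -2.1, 0.4]
grip_width: 0.0082
finger_force: 39.2
```

Converted, -0.02 m / 0.75 = -0.0267, 0.005 m / 0.75 = 0.0067, 0.104 rad / 2 = 0.052.

```bash
echo '[0, 0, 0.0013, -0.0053, 0.01, 0, 0, 0, 0, 0.0027, -0.0107, 0.021, 0, 0, 0, 0, 0.004, -0.016, 0.0315, 0, 0, 0, 0, 0.0053, -0.0213, 0.042, 0, 0, 0, 0, 0.0067, -0.0267, 0.052, 0, 0]' | python3 nudge.py
echo '[0, 0, 0, 0, 0, 0, 0]' | python3 nudge.py
```

```text
clock: 4.62
position: [0.5179, 0.0329, 0.0886]
tool_rot: [-3.036, -0.0, 0.159]
force: [-0.4, 0.7, -3.7]
grip_width: 0.0083
finger_force: 39.1
clock: 4.75
position: [0.518, 0.0324, 0.0885]
tool_rot: [-3.037, -0.0, 0.159]
force: [0.4, -0.6, -4.1]
grip_width: 0.0086
finger_force: 39.2
```

Converted, -0.0445 m / 0.75 = -0.0593, -0.034 m / 0.75 = -0.0453, 0.034 rad / 2 = 0.017.

```bash
echo '[0, 0.0008, -0.0067, 0.0007, 0, 0, 0.002, 0, 0.0021, -0.0173, 0.0019, 0, 0.0005, 0.005, 0, 0.0037, -0.0307, 0.0032, 0, 0.001, 0.009, 0, 0.0053, -0.0453, 0.0047, 0, 0.0015, 0.013, 0, 0.0072, -0.0593, 0.0063, 0, 0.0018, 0.017]' | python3 nudge.py
python3 -c "
from h import *
s=monitor.observe();r=R.from_euler('xyz',s['tool_rot']).as_matrix();b=s['position']-0.019*r[:,2]
print(b, s['force'], 'need tool to', r.T@(np.array([.5063,.3415,b[2]])-b))"
```

```text
clock: 5.38
position: [0.5159, 0.0792, 0.0882]
tool_rot: [-3.038, 0.0, 0.126]
force: [0.2, -2.1, -4.1]
grip_width: 0.0088
finger_force: 39.2
[0.51614224 0.07727426 0.10713449] [ 0.1869246  -2.14916539 -4.1465787 ] need tool to [ 0.02336029 -0.2619513   0.02734828]
```

Converted, -0.0497 m / 0.75 = -0.0663, -0.01 m / 0.75 = -0.0133, 0.034 rad / 2 = 0.017.

```bash
echo '[0, 0.0012, -0.0133, 0.0013, 0, 0.0004, 0.0035, 0, 0.0024, -0.0267, 0.0028, 0, 0.0007, 0.007, 0, 0.0036, -0.04, 0.0041, 0, 0.001, 0.01, 0, 0.0048, -0.0533, 0.0056, 0, 0.0014, 0.0135, 0, 0.006, -0.0663, 0.0069, 0, 0.0018, 0.017]' | python3 nudge.py
echo '[0, 0.0008, -0.0133, 0.0013, 0, 0, 0, 0, 0.0015, -0.0267, 0.0028, 0, 0, 0, 0, 0.0023, -0.04, 0.0041, 0, 0, 0, 0, 0.0029, -0.0533, 0.0056, 0, 0, 0, 0, 0.0037, -0.0663, 0.0069, 0, 0, 0]' | python3 nudge.py
echo '[0, 0.0008, -0.0133, 0.0013, 0, 0, 0, 0, 0.0015, -0.0267, 0.0028, 0, 0, 0, 0, 0.0023, -0.04, 0.0041, 0, 0, 0, 0, 0.0029, -0.0533, 0.0056, 0, 0, 0, 0, 0.0035, -0.0609, 0.0064, 0, 0, 0]' | python3 nudge.py
echo '[0, 0, 0, 0, 0, 0, 0]' | python3 nudge.py
python3 snap.py w3
python3 -c "
from h import *
s=monitor.observe();r=R.from_euler('xyz',s['tool_rot']).as_matrix();b=s['position']-0.019*r[:,2]
print(b, s['force'], 'need tool to', r.T@(np.array([.5063,.3415,b[2]])-b))"
```

```text
clock: 6.0
position: [0.5142, 0.1289, 0.0882]
tool_rot: [-3.038, 0.0, 0.091]
force: [0.1, -1.3, -3.6]
grip_width: 0.0084
finger_force: 39.2
clock: 6.62
position: [0.5124, 0.179, 0.0882]
tool_rot: [-3.038, 0.0, 0.091]
force: [1.8, -1.1, -4.1]
grip_width: 0.0086
finger_force: 39.2
clock: 7.25
position: [0.5108, 0.2249, 0.0882]
tool_rot: [-3.038, 0.0, 0.092]
force: [0.5, -3.4, -3.7]
grip_width: 0.0087
finger_force: 39.3
clock: 7.38
position: [0.5109, 0.2252, 0.0884]
tool_rot: [-3.037, -0.0, 0.092]
force: [-1.0, 3.0, -0.5]
grip_width: 0.0083
finger_force: 39.5
[0.51112123 0.22308922 0.10732968] [-1.1625092   3.94261019 -0.16384761] need tool to [ 0.00606826 -0.11770223  0.01239831]
```

View pics/w3g.png

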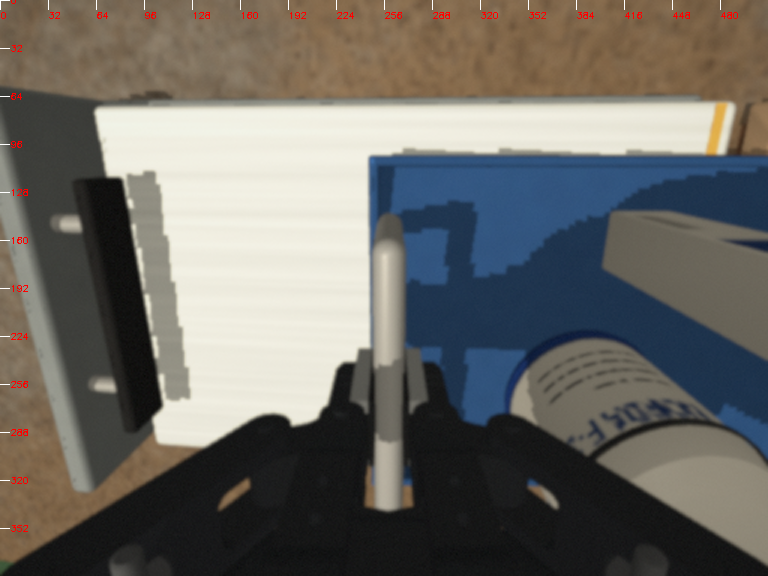

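The w3 picture shows the tray's leading end at about column 247, over the deck. The tray edges are parallel to the deck edges, and the filter and box are upright. The buffer is at (75,200). I'll use the deck corners for the deck's height and alignment.

Run:
```python
from h import *
import pickle
np.set_printoptions(precision=4,suppress=True)
A,B,C=[pickle.load(open(f"pics/{n}.pkl","rb")) for n in("w1","w2","w3")]
for z in(.034,.038,.042,.046,.05):
    fr,fl,nr=[atz(ray(C,*x),z)[:2] for x in((65.3,70.7),(104.7,295.3),(490,68.7))]
    w=fr-fl; l=fr-nr
    yaw=np.arctan2(-l[0],l[1]); c=(nr+fl)/2
    print(z,np.linalg.norm(w),np.linalg.norm(l),"yaw",yaw,np.arctan2(w[1],w[0]),"centre",c)
print("NR tri",tri(ray(B,214.7,68),ray(C,490,68.7)))
s=monitor.observe();print(s["force"],s["moment"])
r=R.from_euler('xyz',s['tool_rot']);print("tray far-R rim corner pred:", s['position']-0.019*r.as_matrix()[:,2]+r.apply([.075,-.008,.044]), atz(ray(C,246.7,104.3),.063))
```

```text
0.034 0.1789390598758649 0.265882110203746 yaw 0.08685545972898508 0.07816569576331853 centre [0.5153 0.2303]
0.038 0.17527008017484563 0.26043044377675995 yaw 0.0868554597289852 0.07816569576331817 centre [0.5168 0.23  ]
0.042 0.17160110047382646 0.254978777349774 yaw 0.08685545972898485 0.0781656957633184 centre [0.5183 0.2298]
0.046 0.16793212077280728 0.24952711092278793 yaw 0.08685545972898497 0.07816569576331833 centre [0.5198 0.2295]
0.05 0.16426314107178805 0.24407544449580193 yaw 0.08685545972898509 0.07816569576331828 centre [0.5214 0.2292]
NR tri (array([0.6172, 0.1042, 0.0328]), np.float64(0.000917801146904192))
[-1.1625  3.9426 -0.1638] [ 0.5241  0.1666 -0.0163]
tray far-R rim corner pred: [0.5847 0.2425 0.0644] [0.5838 0.2413 0.063 ]
```

```bash
echo '[0, 0, 0, 0, 0, 0, 0, 0, 0, 0, 0, 0, 0, 0]' | python3 nudge.py; python3 -c "
from workcell import bot, monitor, order, grab_frame, calibration
s=monitor.observe();print(s['force'],s['moment'])"
```

```text
clock: 7.68
position: [0.5111, 0.2244, 0.0884]
tool_rot: [-3.037, -0.0, 0.091]
force: [0.2, 3.5, -0.1]
grip_width: 0.0086
finger_force: 39.5
[ 0.18475423  3.46817059 -0.0771345 ] [0.6349522  0.00142547 0.00544163]
```

Converted, 0.0116 m / 0.75 = 0.0155, -0.0012 m / 0.75 = -0.0016, -0.06 rad / 2 = -0.03.

```bash
echo '[0, 0, -0.0003, 0.0031, -0.006, 0, 0, 0, 0, -0.0007, 0.0061, -0.012, 0, 0, 0, 0, -0.0009, 0.0093, -0.018, 0, 0, 0, 0, -0.0013, 0.0124, -0.024, 0, 0, 0, 0, -0.0016, 0.0155, -0.03, 0, 0]' | python3 nudge.py
echo '[0, 0, 0, 0, 0, 0, 0]' | python3 nudge.py; python3 -c "
from workcell import bot, monitor, order, grab_frame, calibration
s=monitor.observe();print(s['force'],s['moment'])"
```

```text
clock: 8.3
position: [0.5106, 0.2271, 0.0767]
tool_rot: [-3.098, -0.0, 0.092]
force: [-0.4, 5.0, 1.2]
grip_width: 0.0082
finger_force: 39.8
clock: 8.43
position: [0.5105, 0.2271, 0.0766]
tool_rot: [-3.098, 0.0, 0.092]
force: [-0.8, 5.6, 1.0]
grip_width: 0.0084
finger_force: 39.7
[-0.79921959  5.55100236  1.00107697] [0.92216802 0.04292651 0.02572666]
```

Converted, -0.01 m / 0.75 = -0.0133, 0.0014 m / 0.75 = 0.0019, -0.02 rad / 2 = -0.01.

```bash
echo '[0, 0, -0.0027, 0.0001, -0.002, 0, 0, 0, 0, -0.0067, 0.0007, -0.005, 0, 0, 0, 0, -0.0133, 0.0019, -0.01, 0, 0, 0, 0, -0.0133, 0.0019, -0.01, 0, 0]' | python3 nudge.py
python3 -c "
from workcell import bot, monitor, order, grab_frame, calibration
s=monitor.observe();print(s['force'],s['moment'])"
```

```text
clock: 8.93
position: [0.5095, 0.2376, 0.0758]
tool_rot: [-3.117, 0.0, 0.092]
force: [-2.0, 1.2, -1.4]
grip_width: 0.0086
finger_force: 39.5
[-1.95091472  1.18349017 -1.38517772] [ 0.2356005   0.17479825 -0.00787705]
```

Converted, -0.01 m / 0.75 = -0.0133, -0.006 m / 0.75 = -0.008, -0.024 rad / 2 = -0.012.

```bash
echo '[0, 0, -0.004, 0.0004, -0.004, 0, 0, 0, 0, -0.008, 0.0009, -0.008, 0, 0, 0, 0, -0.0133, 0.0016, -0.012, 0, 0, 0, 0, -0.0133, 0.0016, -0.012, 0, 0]' | python3 nudge.py
python3 -c "
from workcell import bot, monitor, order, grab_frame, calibration
s=monitor.observe();print(s['force'],s['moment'])"; python3 snap.py w4
```

```text
clock: 9.43
position: [0.5089, 0.2472, 0.0751]
tool_rot: [3.141, -0.0, 0.092]
force: [-0.5, -2.6, 0.4]
grip_width: 0.0085
finger_force: 39.8
[-0.48207781 -2.56815819  0.42827836] [-0.42076765  0.02501451  0.01466965]
```

View pics/w4g.png

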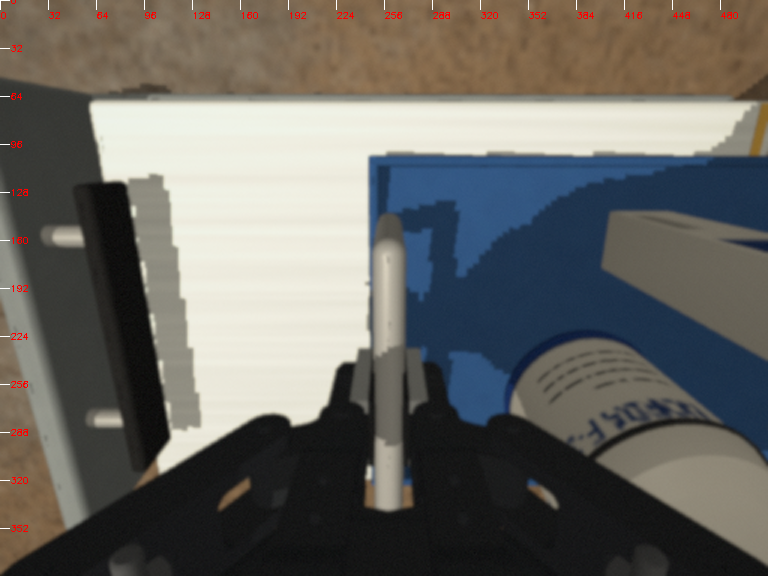

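The w4 picture shows the tray flat on the deck, with its leading edge at column 247, square to the buffer at column 110 once perspective is allowed for. The load is upright. I continue sliding.

Converted, -0.04 m / 0.75 = -0.0533, 0.0006 m / 0.75 = 0.0008.

```bash
echo '[0, 0.0004, -0.008, 0, 0, 0, 0, 0, 0.0008, -0.0187, 0, 0, 0, 0, 0, 0.0013, -0.0307, 0, 0, 0, 0, 0, 0.002, -0.0427, 0, 0, 0, 0, 0, 0.0027, -0.0533, 0, 0, 0, 0]' | python3 nudge.py
echo '[0, 0.0004, -0.012, 0, 0, 0, 0, 0, 0.0008, -0.024, 0, 0, 0, 0, 0, 0.0013, -0.036, 0, 0, 0, 0, 0, 0.002, -0.048, 0, 0, 0, 0, 0, 0.002, -0.056, 0, 0, 0, 0]' | python3 nudge.py
echo '[0, 0, -0.0013, 0, 0, 0, 0, 0, 0, -0.0027, 0, 0, 0, 0, 0, 0, -0.004, 0, 0, 0, 0, 0, 0, -0.0053, 0, 0, 0, 0, 0, 0, -0.0067, 0, 0, 0, 0]' | python3 nudge.py
```

```text
clock: 10.1
position: [0.5073, 0.2863, 0.075]
tool_rot: [3.141, 0.0, 0.091]
force: [0.5, -7.0, 2.8]
grip_width: 0.0087
finger_force: 40.1
clock: 10.72
position: [0.5049, 0.3285, 0.0749]
tool_rot: [3.141, 0.0, 0.091]
force: [0.0, -6.5, 2.4]
grip_width: 0.0086
finger_force: 39.9
clock: 11.35
position: [0.5046, 0.3329, 0.0749]
tool_rot: [3.141, 0.0, 0.091]
force: [0.7, -6.7, 1.9]
grip_width: 0.0085
finger_force: 40.0
```

Careful with the scale: shifts go in shares of 0.75 m and turns go in shares of 2 rad. That gives: -0.005 m / 0.75 = -0.0067, -0.004 m / 0.75 = -0.0053.

```bash
echo '[0, 0, -0.0013, 0, 0, 0, 0, 0, 0, -0.0027, 0, 0, 0, 0, 0, 0, -0.004, 0, 0, 0, 0, 0, 0, -0.0053, 0, 0, 0, 0, 0, 0, -0.0067, 0, 0, 0, 0]' | python3 nudge.py
echo '[0, 0, -0.0007, 0, 0, 0, 0, 0, 0, -0.0013, 0, 0, 0, 0, 0, 0, -0.002, 0, 0, 0, 0, 0, 0, -0.0027, 0, 0, 0, 0]' | python3 nudge.py
echo '[0, 0, -0.0007, 0, 0, 0, 0, 0, 0, -0.0013, 0, 0, 0, 0, 0, 0, -0.002, 0, 0, 0, 0]' | python3 nudge.py
```

```text
clock: 11.98
position: [0.5042, 0.3378, 0.0749]
tool_rot: [3.141, 0.0, 0.091]
force: [0.1, -6.6, 2.7]
grip_width: 0.0085
finger_force: 40.0
clock: 12.48
position: [0.5039, 0.3399, 0.0749]
tool_rot: [3.141, 0.0, 0.091]
force: [1.3, -6.1, 2.7]
grip_width: 0.0087
finger_force: 40.0
clock: 12.85
position: [0.5038, 0.3414, 0.0749]
tool_rot: [3.141, 0.0, 0.091]
force: [0.2, -6.5, 2.3]
grip_width: 0.0085
finger_force: 40.0
```

Converted, -0.0015 m / 0.75 = -0.002, -0.001 m / 0.75 = -0.0013.

```bash
echo '[0, 0, -0.0007, 0, 0, 0, 0, 0, 0, -0.0013, 0, 0, 0, 0, 0, 0, -0.002, 0, 0, 0, 0]' | python3 nudge.py
echo '[0, 0, -0.0007, 0, 0, 0, 0, 0, 0, -0.0013, 0, 0, 0, 0]' | python3 nudge.py
echo '[0, 0, -0.0007, 0, 0, 0, 0, 0, 0, -0.0013, 0, 0, 0, 0]' | python3 nudge.py
```

```text
clock: 13.22
position: [0.5037, 0.3425, 0.0749]
tool_rot: [3.14, 0.0, 0.091]
force: [0.5, -8.4, 4.2]
grip_width: 0.0087
finger_force: 40.1
clock: 13.48
position: [0.5037, 0.3432, 0.0749]
tool_rot: [3.14, 0.0, 0.09]
force: [0.5, -10.2, 4.5]
grip_width: 0.0086
finger_force: 40.2
clock: 13.72
position: [0.5036, 0.344, 0.0749]
tool_rot: [3.14, 0.0, 0.09]
force: [1.1, -11.7, 5.6]
grip_width: 0.0084
finger_force: 40.3
```

Converted, -0.001 m / 0.75 = -0.0013, -0.0005 m / 0.75 = -0.0007.

```bash
echo '[0, 0, -0.0007, 0, 0, 0, 0, 0, 0, -0.0013, 0, 0, 0, 0, 0, 0, -0.0013, 0, 0, 0, 0, 0, 0, -0.0013, 0, 0, 0, 0]' | python3 nudge.py
echo '[0, 0, 0.0007, -0.0004, 0, 0, 0, 0, 0, 0.0013, -0.0007, 0, 0, 0, 0, 0, 0.0013, -0.0007, 0, 0, 0]' | python3 nudge.py
```

```text
clock: 14.22
position: [0.5035, 0.3447, 0.0749]
tool_rot: [3.139, 0.001, 0.09]
force: [0.3, -12.3, 6.0]
grip_width: 0.0084
finger_force: 40.4
clock: 14.6
position: [0.5035, 0.3445, 0.075]
tool_rot: [3.14, 0.0, 0.091]
force: [2.3, -6.2, -3.0]
grip_width: 0.0085
finger_force: 39.4
```

Converted, 0.0003 m / 0.75 = 0.0004, 0.0002 m / 0.75 = 0.0003.

```bash
echo '[0, 0, 0.0003, 0.0003, 0, 0, 0, 0, 0, 0.0004, 0.0004, 0, 0, 0, 0, 0, 0.0004, 0.0004, 0, 0, 0]' | python3 nudge.py 20
echo '[0.011, 0, 0, 0, 0, 0, 0, 0.013, 0, 0, 0, 0, 0, 0, 0.017, 0, 0, 0, 0, 0, 0, 0.022, 0, 0, 0, 0, 0, 0, 0.022, 0, 0, 0, 0, 0, 0]' | python3 nudge.py
python3 -c "
from workcell import bot, monitor, order, grab_frame, calibration
s=monitor.observe();print(s['force'],s['moment'])"
```

```text
clock: 14.98
position: [0.5035, 0.3445, 0.075]
tool_rot: [3.141, 0.0, 0.091]
force: [1.3, -6.2, 1.0]
grip_width: 0.0083
finger_force: 39.9
clock: 15.6
position: [0.5032, 0.3454, 0.0751]
tool_rot: [-3.141, 0.0, 0.092]
force: [-0.2, -0.8, -0.4]
grip_width: 0.0217
finger_force: 0.0
[-0.16549237 -0.79051715 -0.40914928] [0.0279076  0.02594156 0.00933774]
```

Released cleanly. I retreat straight up and check the result.

Converted, -0.14 m / 0.75 = -0.1867, -0.1 m / 0.75 = -0.1333.

```bash
echo '[0.022, 0, 0, -0.0133, 0, 0, 0, 0.022, 0, 0, -0.04, 0, 0, 0, 0.022, 0, 0, -0.08, 0, 0, 0, 0.022, 0, 0, -0.1333, 0, 0, 0, 0.022, 0, 0, -0.1867, 0, 0, 0]' | python3 nudge.py
echo '[0.022, 0, 0.0267, -0.04, 0, 0, 0, 0.022, 0, 0.0533, -0.0667, 0, 0, 0, 0.022, 0, 0.0533, -0.0667, 0, 0, 0]' | python3 nudge.py
python3 snap.py w5
```

```text
clock: 16.23
position: [0.5033, 0.3453, 0.218]
tool_rot: [-3.141, -0.001, 0.092]
force: [0.2, -0.8, -0.1]
grip_width: 0.0216
finger_force: 0.0
clock: 16.6
position: [0.5079, 0.3039, 0.267]
tool_rot: [-3.141, -0.002, 0.089]
force: [-0.2, 0.7, -0.5]
grip_width: 0.0219
finger_force: 0.0
```

View pics/w5g.png

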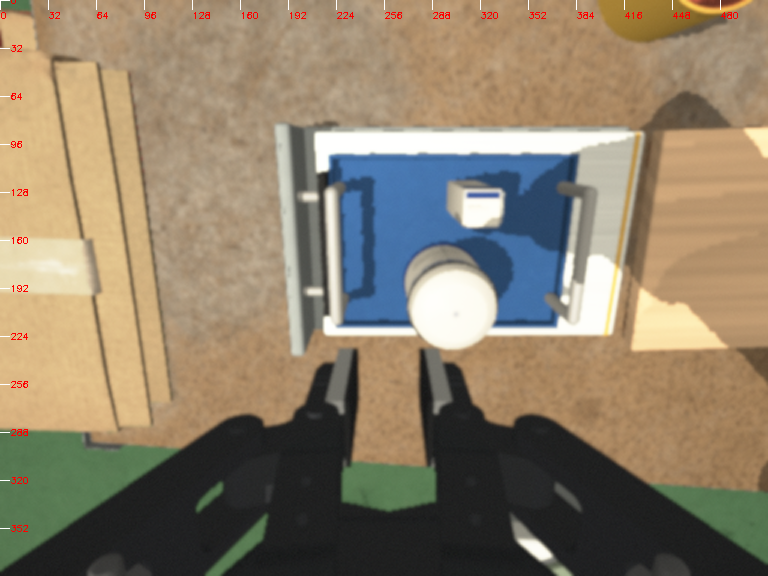

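The w5 picture shows the tray flat on the deck, spanning columns 220–385, with its leading end at the buffer near column 217. It is clear of the stand, both items are upright, and the gripper is well clear.

```bash
echo '[0.022, 0, 0, 0, 0, 0, 0, 0.022, 0, 0, 0, 0, 0, 0]' | python3 nudge.py; python3 -c "
from workcell import bot, monitor, order, grab_frame, calibration
print(order.job_done())"
```

```text
clock: 16.9
position: [0.5065, 0.3059, 0.2642]
tool_rot: [3.141, 0.001, 0.092]
force: [-0.1, 0.1, -0.1]
grip_width: 0.022
finger_force: 0.0
the job is handed in; nothing more can be done
None
```

I slid the tray onto the deck and pressed it about 3 mm into the buffer. It is released and looks flat with the filter and box upright, the mug was left alone, and I handed the job in at about 17 s; no verdict came back.

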